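# Knock the cast bar out of the mould

### The arm

A 6-joint arm with a two-finger parallel gripper is mounted at the origin on the work surface. World frame = base frame: x ahead of the robot, y to its left, z up, the work surface at z = 0. Lengths are in m, angles in rad, forces in N, time in s.
With the tool pointing down it reaches from about 0.3 to 0.775 m from the base axis. Payload 14.6 kg.
Tool frame: the origin (TCP) lies on the centre line of the jaws, within the pads' length; the fingertips stand 11 mm ahead of it and the grasp point (between the pads) lies 8 mm behind it; z points along the fingers, y is the line along which they close (so a half turn about z gives the same grasp; the last joint's range is limited). The gripper opens to 94 mm and grips with 3 to 60 N. Pads are 16 mm wide; open, the fingers measure 119 mm over their backs; the gripper's body (75 mm by 177 mm) begins 78 mm behind the grasp point.
Start: joints at [1.046, 0.3, 1.521, -0, 1.321, -0.067], TCP at [0.243, 0.493, 0.216] pointing down, gripper open.
Joint ranges: [-3.03, 3.03], [-0.79, 2.21], [0.23, 2.52], [-1.04, 4.18], [0, 3.07], [-2.55, 2.55]. Speed limits (rad/s): [2.22, 2.22, 2.57, 3.14, 3.14, 3.14].

### API

Orientations are given as [roll, pitch, yaw] about the fixed x, y, z axes, in that order (R = Rz(yaw) Ry(pitch) Rx(roll)).
In Python, from workcell import env gives the robot as it stands. The module is installed in compiled form; this text tells all that it offers.
- The arm moves only by the tool servo_tool, never from a script. Its argument "targets" is a list that holds one entry, the list of rows, each a list of 7 numbers: the turn, a rotation vector about the tool's x, y, z in rad, then the shift along the tool's x, y, z in mm, then the gripper command: -1 is fully open, 1 is shut, values between are in proportion. A call has 1 to 12 rows; each row shifts and turns the commanded pose from where the row before left it, along the tool's axes as they then stand; what a row does not reach is not made up. A row lasts 1/8 s, in which the tool goes at most 62.5 mm and 10.7 degrees, less where a joint would pass 70% of its speed; a pose out of reach is approached as far as the arm can. A call with a gripper value outside its range is refused whole. The fingers move at their own pace and stop on an object; the grip force is fixed at half the most. Time passes only in rows, so rows that do not move let the fingers close. It gives the time, the measured TCP pose, the force, the opening and the grip force at its end, in the units of the state.
- env.observe(): the state, without advancing time (a new reading comes with each control period).
- env.grab_frame(name): name is "scene" or "top" or "wrist"; returns a dict with "img" (480x640x3 uint8, blue, green, red), "fx", "fy", "cx", "cy" (pixels), "view" (4x4, takes a point from world to camera coordinates); the wrist camera has in their place "hand_eye" (4x4, takes a point from camera to tool coordinates, whose origin is the TCP and whose axes are the flange's). Camera axes: x right, y down, z forward; pixel columns grow to the right and rows downward; lengths in m; the calibration is good to about 2 mm. A picture is of the moment at which its call begins: read the wrist's pose just before it. There is no depth.
- env.close_job(): hands the job in; it is judged then, once.
Trained networks look in a picture, given as the dict that the camera call returned (one of the last four; its "shot" number tells which), for a name from the list of things; names that differ only in an ending like _2 or _b are one class to them, and where a whole thing is asked for, a point or a joint stands for the part that bears it (a point fixed in the world has none). Each returns a list of dicts, best first, with "confidence" (0 to 1); they miss things now and then, are a little off and sometimes report something else, mostly with a low value. They report only what shows in the picture. A call takes as long as a camera call. They do not tell look-alikes from the thing itself.
- env.masks_of(picture, label): "region" (480x640 bool, what is visible of it) and "bbox" ([left, top, right, bottom] in pixels, round what is visible of it).
- env.mark_of(picture, label): "position" ([column, row] in pixels: a listed point, or the origin of a listed thing).
The state is a dict: "t": time; "qpos": joint angles; "joint_vel": joint speeds; "effort": joint torques, N m; "position": TCP position; "orientation": TCP orientation; "wrist_force": force on the tool from outside, world axes, zero at the start; "torque": the same for the moment, N m; "gripper_width": finger opening in m; "finger_force": force on a finger pad.
Only numpy, scipy, OpenCV 4.12 (cv2) and the standard library are available. Lean on these libraries where they do the work, as an engineer would, in place of code of your own. Each camera call takes 0.05 s, during which the arm holds its last target. There are 200 camera calls.

### The job

Pick up the steel mould by its sloping handle, hold its mouth low over the middle of the grey tray and tip it mouth-down to about 65 degrees, holding it there for a second so that the cast bar slides out into the tray. Then bring the mould level, set it gently back on its stand, mouth facing as before, and slide it backwards between the kerbs until its rear touches the end stop, and let go. Do not touch the bar with the gripper, drop it from a height or tip the mould nearly to vertical, and leave the other things on the bench where they are.

Things in the scene. Friction and masses are not known exactly. Their poses are not given: they have to be found in the camera images.
- mould: Open-topped steel casting mould, 0.3 to 0.6 kg. Origin: middle of the width, underside; x points along it to the mouth, z up. Flat 4 mm floor from x=-60 to +40 mm, then a ramp rising 27 degrees to the open mouth at x=+80. 52 mm wide in y (inside 44), walls 40 mm tall. A sloping handle rises behind. It may sag in the grip: hold firmly (60 N or more) and check its own tilt.
- mould_mouth (a point): Middle of the lip of the mould's mouth, at x=+80, y=0, z=25 mm in the mould's frame; axes as the mould's.
- mould_grip (a point): Where to grip the handle, at (-91, 0, 78) mm in the mould's frame, same axes. The handle, 24 mm wide in y, 10 mm thick, runs 90 mm back and up from the rear wall at (-58, 0, 30), leaning 35 degrees from vertical: along (-0.574, 0, 0.819). Gripped across its width, pointing down along it, the gripper leans 35 degrees at first and 30 the other way once tipped 65.
- bar_center (a point): Centre of the cast aluminium bar, 70 x 36 x 20 mm (x, y, z), 0.10 to 0.20 kg, which at the start lies flat in the mould along it. It begins to slide, and must climb the ramp, at a tip angle that depends on hidden friction, roughly 40 to 60 degrees.
- tray: Fixed open grey steel tray, 150 mm (x) by 210 mm (y) outside, 35 mm tall, walls and floor 4 mm. Origin: centre of its underside on the bench; z up.
- stand: Fixed dark steel block, 140 mm (x) by 90 mm (y), 25 mm tall: the mould's stand. Origin: centre of its underside on the bench; x points the way the mould's mouth points. On top two kerbs 8 mm tall run along its long sides, 65 mm apart inside, and an end stop 12 mm tall crosses its -x end. The mould starts 8 to 16 mm short of the stop.
- stand_home (a point): Point on the stand's top (25 mm above the bench) where the mould's origin is when the mould stands midway between the kerbs with its rear wall (60 mm behind its origin) against the end stop; axes as the stand's.
- throttle: Bystander, leave alone: grey cast-aluminium throttle body, 90 x 95 x 60 mm. Origin under its centre.
- flange: Bystander, leave alone: flat brass flange with holes, 110 x 80 x 16 mm. Origin under its centre.
- wrench: Bystander, leave alone: steel open-ended wrench lying flat. Origin under its centre.
- spray: Bystander, leave alone: spray can, 58 mm diameter, 170 mm tall, standing. Origin under its centre.
- bolt_tin: Bystander, leave alone: open steel tin, 76 mm diameter, 60 mm tall. Origin under its centre.
- hammer: Bystander, leave alone: hammer lying flat. Origin under its centre.
- bracket: Bystander, leave alone: aluminium angle bracket, 130 x 60 x 46 mm. Origin under its centre.
- bush: Bystander, leave alone: thick steel ring, 64 mm across, 30 mm tall. Origin under its centre.
- bar: The cast bar itself. Origin: centre of the face it starts on, 10 mm from its centre; x along its 70 mm length.
There are look-alikes about, which are no part of the job. Leave any pink or red look-alike of the mould alone.

How it is judged:
On the way:
1. The mould is tipped mouth-down to between 57 and 73 degrees, its mouth over the tray and less than 120 mm above the bench, for 0.8 s (angle between mould's own x axis and vertical between 2.5658 and 2.8448 rad and x of mould_mouth in the frame of tray between -0.07 and 0.07 m and y of mould_mouth in the frame of tray between -0.1 and 0.1 m and z of mould_mouth in the frame of tray below 0.12 m), for 0.8 s.
At the end, for the whole second after the job is handed in: The bar is at rest inside the tray, its centre under 50 mm above the bench. The mould is released, at rest and level within 3.4 degrees on its stand: its rear within 3 mm of the end stop, between the kerbs (10 mm), within 4 mm of the stand's top, turned 10 degrees at most, mouth as at the start (x of bar_center in the frame of tray between -0.073 and 0.073 m and y of bar_center in the frame of tray between -0.103 and 0.103 m and z of bar_center in the frame of tray below 0.05 m and linear speed of each of bar, mould below 0.02 m/s and x of mould in the frame of stand_home between -0.003 and 0.003 m and y of mould in the frame of stand_home between -0.01 and 0.01 m and z of mould in the frame of stand_home between -0.004 and 0.004 m and x of mould_mouth in the frame of stand above 0.06 m and angle between the x axis of mould and the x axis of stand, either way round below 0.17 rad and angle between mould's own z axis and vertical below 0.06 rad); the robot touches nothing.
It fails at once if A bystander is shifted by more than 30 mm (distance of any of throttle, flange, wrench, spray, bolt_tin, hammer, bracket, bush from where it was at the start of the episode above 0.03 m).
It fails at once if The mould is tipped past 80 degrees (angle between mould's own x axis and vertical above 2.9668 rad).
It fails at once if The bar is dropped or flung: it moves faster than 1.7 m/s (a fall of some 150 mm) (linear speed of bar above 1.7 m/s).
It fails at once if The mould is set down hard or pressed on its stand with more than 80 N (contact force between mould and stand above 80 N).
It fails at once if The gripper touches the bar (contact force between the fingers and bar above 0.5 N).
It also fails if it takes over 58 s, if anything falls off the work surface, if the arm or the gripper's body presses on something with over 40 N, if the wrist force passes 120 N, or if a joint passes its speed limit or range.

## Working session

There is one attempt and no reset: what is moved stays moved. The work goes in short steps, Python scripts to look and compute and a tool call to move; the robot and the scene stay as the last step left them, time stands still between calls to the robot, and variables do not carry over. Pictures are saved under pics/ and viewed, at most 10 in all, crops included, and the job is handed in when it is done.

Besides the shell and the picture viewer there is one more tool, called after "Request:" in YAML: its name, and indented under it one key for each argument. servo_tool: Moves the arm, as the interface text tells. Its arguments: {"type":"object","properties":{"targets":{"type":"array"}},"required":["targets"]}

```bash
mkdir -p pics; cat > h.py <<'E'
import numpy as np, cv2
from workcell import env
from scipy.spatial.transform import Rotation as R
def ray(f,p):
    V=np.array(f["view"]); Rm=V[:3,:3]; o=-Rm.T@V[:3,3]
    d=Rm.T@np.array([(p[0]-f["cx"])/f["fx"],(p[1]-f["cy"])/f["fy"],1.]); return o,d
def atz(f,p,z):
    o,d=ray(f,p); return o+d*(z-o[2])/d[2]
def proj(f,X):
    V=np.array(f["view"]); c=V[:3,:3]@np.array(X)+V[:3,3]
    return [f["fx"]*c[0]/c[2]+f["cx"], f["fy"]*c[1]/c[2]+f["cy"]]
def tri(f,p,g,q):
    A=[];b=[]
    for F,P in((f,p),(g,q)):
        o,d=ray(F,P); d=d/np.linalg.norm(d); M=np.eye(3)-np.outer(d,d); A.append(M); b.append(M@o)
    return np.linalg.lstsq(np.vstack(A),np.hstack(b),rcond=None)[0]
E
python3 - <<'E'
from h import *
np.set_printoptions(precision=4,suppress=True)
s=env.observe(); print(s["t"],s["position"],s["orientation"],s["gripper_width"])
t=env.grab_frame("top"); c=env.grab_frame("scene")
cv2.imwrite("pics/top.png",t["img"]); cv2.imwrite("pics/scene.png",c["img"])
for n in ["mould","mould_mouth","mould_grip","bar_center","tray","stand","stand_home"]:
    for nm,f in(("top",t),("scene",c)):
        print(n,nm,[(np.round(m["position"]).tolist(),round(m["confidence"],2)) for m in env.mark_of(f,n)][:4])
for nm,f in(("top",t),("scene",c)):
    print(nm,[(np.array(m["bbox"]).tolist(),round(m["confidence"],2)) for m in env.masks_of(f,"mould")])
E
```

```text
0.0 [0.243  0.4932 0.2159] [-3.1405 -0.0001  2.6838] 0.09405986493901589
mould top [([506.0, 257.0], 0.83), ([356.0, 254.0], 0.65), ([409.0, 329.0], 0.6)]
mould scene [([182.0, 374.0], 0.97), ([203.0, 275.0], 0.81), ([287.0, 272.0], 0.68), ([350.0, 333.0], 0.67)]
mould_mouth top [([396.0, 357.0], 0.81), ([325.0, 250.0], 0.63), ([490.0, 281.0], 0.62)]
mould_mouth scene [([311.0, 245.0], 0.87), ([180.0, 340.0], 0.78)]
mould_grip top [([396.0, 252.0], 0.82), ([430.0, 298.0], 0.79), ([543.0, 228.0], 0.66)]
mould_grip scene [([174.0, 394.0], 0.96), ([268.0, 274.0], 0.69), ([213.0, 284.0], 0.67)]
bar_center top []
bar_center scene [([288.0, 274.0], 0.68)]
tray top [([217.0, 226.0], 0.78)]
tray scene [([381.0, 218.0], 0.77)]
stand top [([366.0, 251.0], 0.88)]
stand scene [([282.0, 281.0], 0.64), ([281.0, 357.0], 0.47)]
stand_home top [([363.0, 251.0], 0.85), ([219.0, 222.0], 0.48)]
stand_home scene [([284.0, 276.0], 0.95)]
top [([324.7, 240.4, 411.6, 270.7], 0.95), ([388.6, 287.6, 438.0, 364.2], 0.9), ([482.3, 215.1, 563.4, 290.0], 0.56), ([284.6, 131.4, 321.9, 179.4], 0.48)]
scene [([165.8, 339.2, 196.2, 400.2], 0.95), ([254.8, 242.8, 313.9, 293.3], 0.92), ([186.4, 241.7, 220.7, 291.9], 0.76)]
```

View pics/top.png

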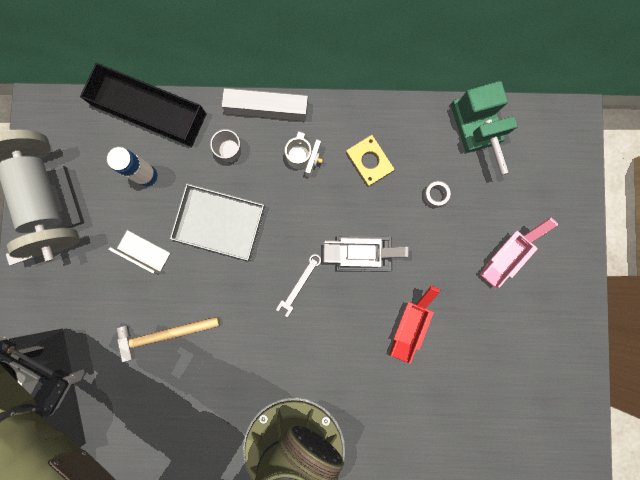

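View pics/scene.png

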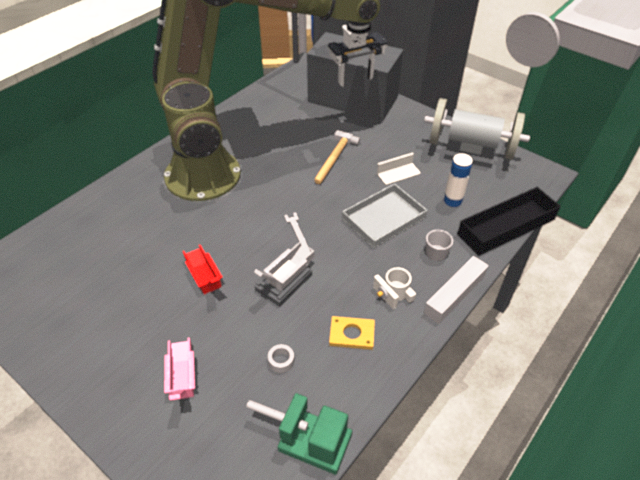

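The candidates are the grey mould on the dark stand (top 365,252), the red one (412,330) and the pink one (508,258). The grey steel one fits: it stands on the kerbed stand and holds the bar. Its mouth is on the left at (325,250) and its handle reaches right to (407,252). The tray is at (217,222), and the wrench lies close by at (315,260).

```bash
python3 - <<'E'
from h import *
np.set_printoptions(precision=4,suppress=True)
t=env.grab_frame("top"); c=env.grab_frame("scene")
cv2.imwrite("pics/crop.png",cv2.resize(t["img"][215:290,280:430],None,fx=5,fy=5,interpolation=cv2.INTER_CUBIC))
def best(f,n,xy):
    L=env.mark_of(f,n); L=[m for m in L if np.hypot(*(np.array(m["position"])-xy))<45]
    return L[0]["position"] if L else None
for n,a,b,z in [("mould",(356,254),(287,272),.025),("mould_mouth",(325,250),(311,245),.05),("mould_grip",(396,252),(268,274),.103),("stand_home",(363,251),(284,276),.025),("stand",(366,251),(282,281),0),("tray",(217,226),(381,218),0)]:
    p,q=best(t,n,a),best(c,n,b)
    print(n,p,q, atz(t,p,z) if p is not None else None, atz(c,q,z) if q is not None else None, tri(t,p,c,q) if p is not None and q is not None else None)
for n,z,xy in [("tray",.035,(217,222)),("stand",.03,(363,252)),("mould",.06,(365,252))]:
    for m in env.masks_of(t,n):
        bb=m["bbox"]
        if abs((bb[0]+bb[2])/2-xy[0])<30 and abs((bb[1]+bb[3])/2-xy[1])<30:
            cs,_=cv2.findContours(m["region"].astype(np.uint8),0,2); k=np.vstack(cs)
            B=cv2.boxPoints(cv2.minAreaRect(k)); W=np.array([atz(t,b,z) for b in B]); print(n,W[:,:2].tolist(),"cen",W.mean(0),"sides",np.linalg.norm(np.diff(W,axis=0),axis=1), "ang",np.degrees([np.arctan2(*(W[i+1]-W[i])[[1,0]]) for i in (0,1)]))
            break
E
```

```text
mould [355.6, 253.3] [288.4, 273.4] [ 0.5005 -0.1463  0.025 ] [ 0.5068 -0.1501  0.025 ] [ 0.5017 -0.1463  0.0172]
mould_mouth [323.5, 253.9] [312.2, 244.9] [ 0.4954 -0.0637  0.05  ] [ 0.5045 -0.0452  0.05  ] [ 0.5021 -0.0571  0.0577]
mould_grip [396.3, 250.8] [266.2, 270.6] [ 0.5042 -0.2361  0.103 ] [ 0.5002 -0.2246  0.103 ] [ 0.5052 -0.2324  0.1143]
stand_home [358.8, 250.5] [284.6, 273.5] [ 0.5079 -0.1543  0.025 ] [ 0.499 -0.157  0.025] [ 0.5046 -0.1568  0.0296]
stand [366.8, 252.3] [282.6, 282.1] [ 0.5054 -0.1777  0.    ] [ 0.5008 -0.1689  0.    ] [ 0.5057 -0.1756  0.0106]
tray [219.1, 221.4] [381.1, 215.4] [0.5775 0.2141 0.    ] [0.5614 0.2158 0.    ] [0.572  0.2068 0.0156]
tray [[0.5237493478478521, 0.3300183287832884], [0.6705047148744583, 0.29826503604474197], [0.6186629384556498, 0.08658668888424968], [0.47338023897261433, 0.12012236013099199]] cen [0.5716 0.2087 0.035 ] sides [0.1502 0.2179 0.1491] ang [ -12.2088 -103.7613]
stand [[0.4537407828018049, -0.09430354506254462], [0.543256769595903, -0.09233767576413937], [0.546805314988349, -0.23539023351124544], [0.45744284822547354, -0.23647016907329588]] cen [ 0.5003 -0.1646  0.03  ] sides [0.0895 0.1431 0.0894] ang [  1.2581 -88.579 ]
mould [[0.5320775556749671, -0.06394307588564316], [0.5372128453256966, -0.2700778370806152], [0.47015288992827997, -0.2706995600010073], [0.4648467232524366, -0.06555031120275755]] cen [ 0.5011 -0.1676  0.06  ] sides [0.2062 0.0671 0.2052] ang [ -88.5729 -179.4688]
```

View pics/crop.png

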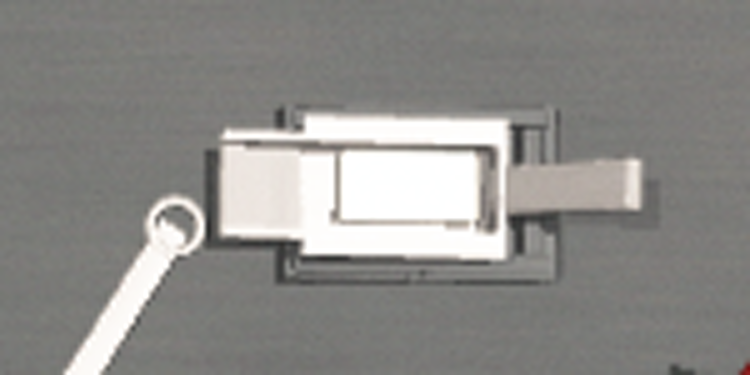

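Crop check: the grey mould sits on the dark kerbed stand with the silver bar inside, mouth left and handle right, so it is the right one. Next I plan the approach.

```bash
cat >> h.py <<'E'
def grot(head,tip=0):  # tool rotation gripping mould heading `head`, tipped `tip` deg mouth-down
    M=R.from_euler('z',head,degrees=True)*R.from_euler('y',tip,degrees=True)
    T=np.array([[.819,0,.574],[0,-1,0],[.574,0,-.819]])  # cols: tool x,y,z in mould
    return M*R.from_matrix(T)
def plan(P,Rt,n,grip,start=None):
    s=env.observe(); p=np.array(s["position"]); r=R.from_euler('xyz',s["orientation"])
    if start: p,r=np.array(start[0]),start[1]
    P=np.array(P,float); rv=(r.inv()*Rt).as_rotvec()/n; d=(P-p)/n; cr=r
    for i in range(n):
        cr2=r*R.from_rotvec(rv*(i+1)); sh=cr.inv().apply(d)*1000
        print([*np.round(rv,3).tolist(),*np.round(sh,1).tolist(),grip]); cr=cr2
    return P,Rt
E
python3 - <<'E'
from h import *
plan([.502,-.300,.215],grot(91),17,-1)
E
```

```text
[-0.02, 0.032, 0.062, -34.3, -35.1, 0.1, -1]
[-0.02, 0.032, 0.062, -36.4, -32.9, -1.7, -1]
[-0.02, 0.032, 0.062, -38.3, -30.5, -3.6, -1]
[-0.02, 0.032, 0.062, -40.0, -28.0, -5.4, -1]
[-0.02, 0.032, 0.062, -41.4, -25.3, -7.2, -1]
[-0.02, 0.032, 0.062, -42.6, -22.6, -9.1, -1]
[-0.02, 0.032, 0.062, -43.6, -19.7, -10.9, -1]
[-0.02, 0.032, 0.062, -44.4, -16.7, -12.6, -1]
[-0.02, 0.032, 0.062, -44.9, -13.6, -14.4, -1]
[-0.02, 0.032, 0.062, -45.2, -10.5, -16.1, -1]
[-0.02, 0.032, 0.062, -45.2, -7.4, -17.7, -1]
[-0.02, 0.032, 0.062, -45.0, -4.2, -19.3, -1]
[-0.02, 0.032, 0.062, -44.5, -1.0, -20.8, -1]
[-0.02, 0.032, 0.062, -43.7, 2.1, -22.2, -1]
[-0.02, 0.032, 0.062, -42.8, 5.3, -23.5, -1]
[-0.02, 0.032, 0.062, -41.6, 8.4, -24.7, -1]
[-0.02, 0.032, 0.062, -40.1, 11.4, -25.8, -1]
```

Request:
servo_tool:
  targets:
    - [[-0.02, 0.032, 0.062, -34, -35, 0, -1], [-0.02, 0.032, 0.062, -36, -33, -2, -1], [-0.02, 0.032, 0.062, -38, -30, -4, -1], [-0.02, 0.032, 0.062, -40, -28, -5, -1], [-0.02, 0.032, 0.062, -41, -25, -7, -1], [-0.02, 0.032, 0.062, -43, -23, -9, -1], [-0.02, 0.032, 0.062, -44, -20, -11, -1], [-0.02, 0.032, 0.062, -44, -17, -13, -1], [-0.02, 0.032, 0.062, -45, -14, -14, -1], [-0.02, 0.032, 0.062, -45, -10, -16, -1]]

```text
t: 3.0
position: [0.3953, 0.0259, 0.2161]
orientation: [3.047, -0.36, 2.072]
wrist_force: [0.3, 0.1, -0.2]
gripper_width: 0.0941
finger_force: 0.0
```

Request:
servo_tool:
  targets:
    - [[-0.02, 0.032, 0.062, -45, -7, -18, -1], [-0.02, 0.032, 0.062, -45, -4, -19, -1], [-0.02, 0.032, 0.062, -44, -1, -21, -1], [-0.02, 0.032, 0.062, -44, 2, -22, -1], [-0.02, 0.032, 0.062, -43, 5, -23, -1], [-0.02, 0.032, 0.062, -42, 8, -25, -1], [-0.02, 0.032, 0.062, -40, 11, -26, -1], [0, 0, 0, 0, 0, 0, -1]]

```text
t: 4.0
position: [0.5016, -0.3014, 0.2137]
orientation: [3.134, -0.613, 1.592]
wrist_force: [0.5, 0.2, -0.5]
gripper_width: 0.094
finger_force: 0.0
```

```bash
python3 - <<'E'
from h import *
np.set_printoptions(precision=4,suppress=True)
s=env.observe(); print(s["t"],np.array(s["position"]),np.array(s["qpos"]))
p=np.array(s["position"]); r=R.from_euler('xyz',s["orientation"])
print((grot(91).inv()*r).as_rotvec())
f=env.grab_frame("wrist"); H=np.array(f["hand_eye"]); cv2.imwrite("pics/w1.png",f["img"])
T=np.eye(4);T[:3,:3]=r.as_matrix();T[:3,3]=p
print(H)
f["view"]=np.linalg.inv(T@H)
t=env.grab_frame("top")
for n,z in (("mould_grip",.103),("mould",.025),("mould_mouth",.05),("stand_home",.025),("bar_center",.039)):
  for m in env.mark_of(f,n)[:2]: print(n,m["position"],round(m["confidence"],2),atz(f,m["position"],z))
for m in env.mark_of(t,"mould_grip")[:3]: print("top",m["position"],atz(t,m["position"],.103))
E
```

```text
4.0 [ 0.5016 -0.3014  0.2137] [-0.7849  0.6224  1.1736  0.4259  1.7896 -0.8056]
[-0.005   0.0015 -0.0034]
[[-0.0003 -0.9615 -0.2748  0.079 ]
 [ 1.     -0.0004  0.0004 -0.0005]
 [-0.0005 -0.2748  0.9615 -0.1682]
 [ 0.      0.      0.      1.    ]]
mould_grip [209.6, 344.4] 0.78 [ 0.409  -0.3207  0.103 ]
mould_grip [325.2, 248.0] 0.65 [ 0.5018 -0.2363  0.103 ]
mould [159.9, 318.2] 0.8 [ 0.3291 -0.2917  0.025 ]
mould_mouth [330.6, 127.3] 0.93 [ 0.5061 -0.066   0.05  ]
mould_mouth [81.3, 287.5] 0.91 [ 0.2562 -0.2655  0.05  ]
stand_home [328.3, 206.3] 0.5 [ 0.505  -0.1585  0.025 ]
bar_center [327.7, 202.5] 0.69 [ 0.5041 -0.1603  0.039 ]
top [398.1, 251.9] [ 0.5017 -0.2404  0.103 ]
top [431.8, 299.6] [ 0.391  -0.3209  0.103 ]
```

View pics/w1.png

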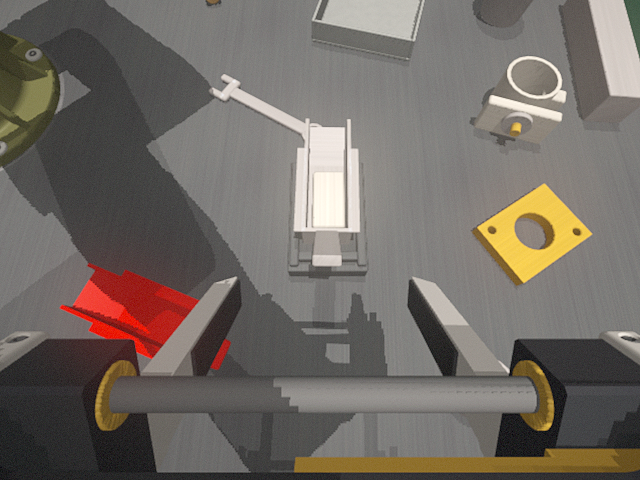

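The wrist view shows the mould handle end at (327,250), centred between the fingers, and the red look-alike lower left at (150,310), clear of them. I'll descend along the handle and close.

Request:
servo_tool:
  targets:
    - [[0, 0, 0, -5, 0, 30, -1], [0, 0, 0, -6, 0, 35, -1], [0, 0, 0, 0, 0, 35, -1], [0, 0, 0, 0, 0, 25, -1], [0, 0, 0, 0, 0, 15, -1], [0, 0, 0, 0, 0, 0, -1]]

```text
t: 5.15
position: [0.5013, -0.2271, 0.0946]
orientation: [3.132, -0.611, 1.598]
wrist_force: [0.3, -0.8, 0.8]
gripper_width: 0.094
finger_force: 0.0
```

```bash
python3 - <<'E'
from h import *
np.set_printoptions(precision=4,suppress=True)
f=env.grab_frame("wrist"); c=env.grab_frame("scene")
a=f["img"][60:480,140:500]; b=cv2.resize(c["img"][200:305,210:320],(440,420),interpolation=cv2.INTER_CUBIC)
cv2.imwrite("pics/g1.png",np.hstack([a,b]))
s=env.observe(); print(s["position"],s["wrist_force"])
E
```

```text
[ 0.5016 -0.228   0.0955] [ 0.6905 -0.0541 -0.505 ]
```

View pics/g1.png

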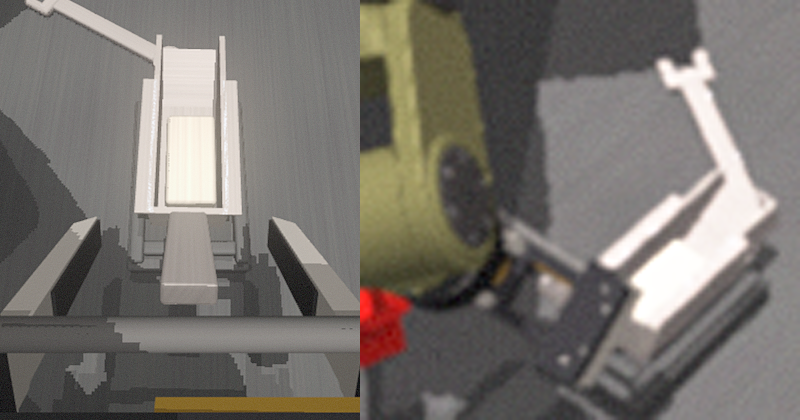

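```bash
python3 - <<'E'
from h import *
np.set_printoptions(precision=4,suppress=True)
f=env.grab_frame("wrist"); H=np.array(f["hand_eye"]); print(f["fx"],f["cy"],f["cx"])
f["view"]=np.linalg.inv(H)  # world:=tool frame
# handle end-face corners expected in tool frame if perfectly aligned w/ grasp g mm above TCP
# full-image: end face far edge row~345, near edge row~363, cols 302..355 (near)
for g in (-8,-2): 
  for dx in(-10,-5,0,5,10):
    e=(g-32)/1000
    print(g,dx,[np.round(proj(f,[dx/1000+s*.005,y,e]),0).tolist() for s in(-1,1) for y in(-.012,.012)])
c=env.grab_frame("wrist"); 
for m in env.mark_of(c,"mould_grip")[:2]: print(m)
print([np.round(proj(f,[x,0,-.008+d]),0).tolist() for x in(-.01,0,.01) for d in (-.006,0)])
E
```

```text
345.87081366665024 242.87743700975778 324.00471787972606
-8 -10 [[297.0, 371.0], [353.0, 371.0], [297.0, 351.0], [354.0, 351.0]]
-8 -5 [[297.0, 361.0], [353.0, 361.0], [297.0, 340.0], [354.0, 340.0]]
-8 0 [[297.0, 351.0], [354.0, 351.0], [296.0, 329.0], [354.0, 329.0]]
-8 5 [[297.0, 340.0], [354.0, 340.0], [296.0, 319.0], [354.0, 319.0]]
-8 10 [[296.0, 329.0], [354.0, 329.0], [296.0, 308.0], [355.0, 308.0]]
-2 -10 [[298.0, 362.0], [352.0, 362.0], [298.0, 343.0], [352.0, 343.0]]
-2 -5 [[298.0, 353.0], [352.0, 353.0], [298.0, 333.0], [353.0, 333.0]]
-2 0 [[298.0, 343.0], [352.0, 343.0], [297.0, 322.0], [353.0, 322.0]]
-2 5 [[298.0, 333.0], [353.0, 333.0], [297.0, 312.0], [353.0, 312.0]]
-2 10 [[297.0, 322.0], [353.0, 322.0], [297.0, 301.0], [353.0, 301.0]]
{'position': [326.4, 312.2], 'confidence': 0.72}
[[325.0, 329.0], [325.0, 323.0], [325.0, 311.0], [325.0, 306.0], [325.0, 292.0], [325.0, 288.0]]
```

```bash
python3 - <<'E'
from h import *
from scipy.optimize import least_squares
np.set_printoptions(precision=2,suppress=True)
f=env.grab_frame("wrist"); f["view"]=np.linalg.inv(np.array(f["hand_eye"]))
G0=np.array([-91,0,78.]); u=np.array([-.574,0,.819]); n=np.array([.819,0,.574]); E=np.array([-58,0,30])+90*u
Y=np.array([0,1,0.])
pts=[E+5*n+12*Y,E+5*n-12*Y,E-5*n+12*Y,E-5*n-12*Y,[-60,26,40],[-60,-26,40]]
obs=[(301,345),(355,345),(301,363),(355,363),(274,271),(380,273)]
B=np.array([[.819,0,.574],[0,-1,0],[.574,0,-.819]])
def res(q,k=range(6)):
    r=R.from_rotvec([q[3],q[4],q[5]]); out=[]
    for i in k:
        X=r.apply(B.T@(np.array(pts[i])-G0))+q[:3]; out+=list(np.array(proj(f,X/1000))-obs[i])
    return np.array(out)
s=least_squares(res,[0,0,-8,0,0,0]); print(s.x, s.fun)
E
```

```text
[ -0.1    1.19 -17.28  -0.     0.01   0.01] [ -3.56  -2.09   3.89  -1.47  -3.27   1.97   2.94   2.58  10.73  -0.14
 -10.74  -1.29]
```

Estimates put the handle 0–8 mm towards tool −x. I'll shift −4 mm and close.

Request:
servo_tool:
  targets:
    - [[0, 0, 0, -4, 0, 0, -1], [0, 0, 0, 0, 0, 0, 0], [0, 0, 0, 0, 0, 0, 0.3], [0, 0, 0, 0, 0, 0, 1], [0, 0, 0, 0, 0, 0, 1], [0, 0, 0, 0, 0, 0, 1], [0, 0, 0, 0, 0, 0, 1], [0, 0, 0, 0, 0, 0, 1]]

```text
t: 6.45
position: [0.5014, -0.2307, 0.0923]
orientation: [3.132, -0.611, 1.597]
wrist_force: [4.1, -0.5, 1.9]
gripper_width: 0.0272
finger_force: 1.9
```

Request:
servo_tool:
  targets:
    - [[0, 0, 0, 0, 0, 0, 1], [0, 0, 0, 0, 0, 0, 1], [0, 0, 0, 0, 0, 0, 1], [0, 0, 0, 0, 0, 0, 1]]

```text
t: 6.95
position: [0.5015, -0.2308, 0.0924]
orientation: [3.132, -0.611, 1.597]
wrist_force: [2.5, -1.7, 0.1]
gripper_width: 0.0238
finger_force: 30.0
```

```bash
cat > w.py <<'E'
from h import *
import sys
f=env.grab_frame("wrist"); np.save(sys.argv[1],f["img"])
s=env.observe(); print(round(s["t"],2),np.round(s["position"],4),np.round(s["orientation"],3),"F",np.round(s["wrist_force"],1),"T",np.round(s["torque"],2),"q",np.round(s["qpos"],2),s["gripper_width"],s["finger_force"])
for n in("mould_mouth","bar_center","mould","mould_grip"): print(n,[(m["position"],round(m["confidence"],2)) for m in env.mark_of(f,n) if 250<m["position"][0]<400])
E
python3 w.py a0
```

```text
7.0 [ 0.5015 -0.2308  0.0924] [ 3.132 -0.611  1.597] F [ 2.5 -1.3  0.4] T [-0.4  -0.46 -0.27] q [-0.7   0.65  1.42  0.45  1.5  -0.86] 0.02375747412638869 29.973431825637817
mould_mouth [([327.5, 103.4], 0.83)]
bar_center [([326.5, 213.1], 0.67)]
mould []
mould_grip [([324.8, 306.0], 0.79)]
```

Request:
servo_tool:
  targets:
    - [[0, 0, 0, 3, 0, -4, 1], [0, 0, 0, 3, 0, -4, 1], [0, 0, 0, 6, 0, -8, 1], [0, 0, 0, 6, 0, -8, 1], [0, 0, 0, 0, 0, 0, 1], [0, 0, 0, 0, 0, 0, 1]]

```text
t: 7.95
position: [0.5011, -0.2297, 0.1222]
orientation: [3.132, -0.611, 1.597]
wrist_force: [-0.1, 0.5, -6.8]
gripper_width: 0.024
finger_force: 30.0
```

```bash
python3 w.py a1; python3 - <<'E'
import numpy as np,cv2
a=np.load("a0.npy")[20:400,180:460];b=np.load("a1.npy")[20:400,180:460]
cv2.imwrite("pics/ab.png",np.hstack([a,b]))
E
```

```text
8.0 [ 0.501  -0.2297  0.122 ] [ 3.132 -0.611  1.597] F [-0.3  0.4 -7. ] T [-1.4   0.06 -0.01] q [-0.7   0.61  1.41  0.45  1.55 -0.84] 0.023736531803409844 29.998545348644257
mould_mouth [([326.2, 101.7], 0.91)]
bar_center [([325.5, 217.5], 0.7)]
mould [([325.0, 103.8], 0.48)]
mould_grip [([325.5, 307.5], 0.69)]
```

View pics/ab.png

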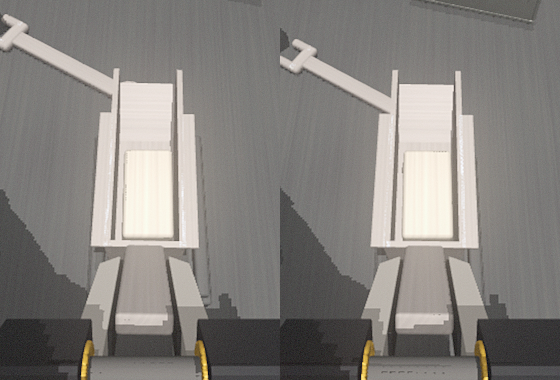

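No sag: the lip stays at row 84 in both halves and the bar is in place. Next I carry it level to just short of the tray.

```bash
python3 - <<'E'
from h import *
s=env.observe(); p=np.array(s["position"]); r=R.from_euler('xyz',s["orientation"])
a=plan(p+[0,.0,.09],r,3,1); print()
b=plan([.540,.028,.22],grot(80),8,1,a); print()
c=plan([.563,.159,.236],grot(80,65),16,1,b)
E
```

```text
[0.0, 0.0, 0.0, 17.2, 0.2, -24.6, 1]
[0.0, 0.0, 0.0, 17.2, 0.2, -24.6, 1]
[0.0, 0.0, 0.0, 17.2, 0.2, -24.6, 1]

[-0.013, -0.0, 0.021, 26.8, 5.5, 17.6, 1]
[-0.013, -0.0, 0.021, 26.9, 4.8, 17.7, 1]
[-0.013, -0.0, 0.021, 27.0, 4.0, 17.8, 1]
[-0.013, -0.0, 0.021, 27.1, 3.2, 17.8, 1]
[-0.013, -0.0, 0.021, 27.2, 2.4, 17.8, 1]
[-0.013, -0.0, 0.021, 27.2, 1.6, 17.9, 1]
[-0.013, -0.0, 0.021, 27.2, 0.8, 17.9, 1]
[-0.013, -0.0, 0.021, 27.3, -0.0, 17.9, 1]

[0.0, -0.071, 0.0, 7.4, -0.0, 4.0, 1]
[0.0, -0.071, 0.0, 7.6, -0.0, 3.4, 1]
[0.0, -0.071, 0.0, 7.9, -0.0, 2.9, 1]
[0.0, -0.071, 0.0, 8.0, -0.0, 2.3, 1]
[0.0, -0.071, 0.0, 8.2, -0.0, 1.7, 1]
[0.0, -0.071, 0.0, 8.3, -0.0, 1.1, 1]
[0.0, -0.071, 0.0, 8.4, -0.0, 0.6, 1]
[0.0, -0.071, 0.0, 8.4, -0.0, -0.0, 1]
[0.0, -0.071, 0.0, 8.3, -0.0, -0.6, 1]
[0.0, -0.071, 0.0, 8.3, -0.0, -1.2, 1]
[0.0, -0.071, 0.0, 8.2, -0.0, -1.8, 1]
[0.0, -0.071, 0.0, 8.0, -0.0, -2.4, 1]
[0.0, -0.071, 0.0, 7.8, -0.0, -2.9, 1]
[0.0, -0.071, 0.0, 7.6, -0.0, -3.5, 1]
[0.0, -0.071, 0.0, 7.3, -0.0, -4.0, 1]
[0.0, -0.071, 0.0, 7.0, -0.0, -4.5, 1]
```

Request:
servo_tool:
  targets:
    - [[0, 0, 0, 8, 0, -12, 1], [0, 0, 0, 17, 0, -25, 1], [0, 0, 0, 17, 0, -25, 1], [0, 0, 0, 9, 0, -12, 1], [-0.013, 0, 0.021, 27, 5.5, 18, 1], [-0.013, 0, 0.021, 27, 5, 18, 1], [-0.013, 0, 0.021, 27, 4, 18, 1], [-0.013, 0, 0.021, 27, 3, 18, 1], [-0.013, 0, 0.021, 27, 2.5, 18, 1], [-0.013, 0, 0.021, 27, 1.5, 18, 1], [-0.013, 0, 0.021, 27, 1, 18, 1], [-0.013, 0, 0.021, 27, 0, 18, 1]]

```text
t: 9.7
position: [0.5395, 0.0285, 0.2182]
orientation: [-3.136, -0.611, 1.391]
wrist_force: [0.5, 0.4, -7.2]
gripper_width: 0.0241
finger_force: 30.0
```

```bash
python3 w.py a2; python3 - <<'E'
from h import *
t=env.grab_frame("top")
print([(m["position"],round(m["confidence"],2)) for m in env.mark_of(t,"mould_mouth")])
s=env.observe(); p=np.array(s["position"])
r=R.from_euler('xyz',s["orientation"])
mp=p+ (r*grot(0).inv()).apply([.1636,0,-.0424]); print("pred mouth",mp,proj(t,mp),"tray centre",atz(t,[217.5,222],0.0))
c=plan([.563,.159,.236],grot(80,65),16,1)
E
```

```text
9.75 [0.5395 0.0316 0.2186] [-3.136 -0.613  1.391] F [ 1.   3.8 -7.5] T [-1.24  0.26 -0.03] q [-0.29  0.29  1.64  0.63  1.34 -0.3 ] 0.02383320658502108 29.999968707561493
mould_mouth [([322.2, 110.4], 0.64)]
bar_center [([324.9, 227.5], 0.8)]
mould []
mould_grip [([325.9, 308.0], 0.95)]
[([210.9, 216.0], 0.94), ([396.4, 359.7], 0.7), ([488.6, 277.8], 0.65), ([297.9, 157.8], 0.27)]
pred mouth [0.56833873 0.18776748 0.17580241] [np.float64(212.97200287786688), np.float64(215.40490013100566)] tray centre [0.57578476 0.21826619 0.        ]
[-0.0, -0.071, -0.0, 7.5, -0.0, 3.9, 1]
[-0.0, -0.071, -0.0, 7.8, -0.0, 3.4, 1]
[-0.0, -0.071, -0.0, 8.0, -0.0, 2.8, 1]
[-0.0, -0.071, -0.0, 8.2, -0.0, 2.2, 1]
[-0.0, -0.071, -0.0, 8.3, -0.0, 1.6, 1]
[-0.0, -0.071, -0.0, 8.4, -0.0, 1.1, 1]
[-0.0, -0.071, -0.0, 8.5, -0.0, 0.5, 1]
[-0.0, -0.071, -0.0, 8.5, -0.0, -0.1, 1]
[-0.0, -0.071, -0.0, 8.4, -0.0, -0.7, 1]
[-0.0, -0.071, -0.0, 8.4, -0.0, -1.3, 1]
[-0.0, -0.071, -0.0, 8.2, -0.0, -1.9, 1]
[-0.0, -0.071, -0.0, 8.1, -0.0, -2.5, 1]
[-0.0, -0.071, -0.0, 7.9, -0.0, -3.1, 1]
[-0.0, -0.071, -0.0, 7.7, -0.0, -3.6, 1]
[-0.0, -0.071, -0.0, 7.4, -0.0, -4.2, 1]
[-0.0, -0.071, -0.0, 7.1, -0.0, -4.7, 1]
```

Predicted and seen mouth agree. Tipping in stages, first to about 49 degrees.

Request:
servo_tool:
  targets:
    - [[0, -0.071, 0, 7.5, 0, 4, 1], [0, -0.071, 0, 8, 0, 3.5, 1], [0, -0.071, 0, 8, 0, 3, 1], [0, -0.071, 0, 8, 0, 2, 1], [0, -0.071, 0, 8.5, 0, 1.5, 1], [0, -0.071, 0, 8.5, 0, 1, 1], [0, -0.071, 0, 8.5, 0, 0.5, 1], [0, -0.071, 0, 8.5, 0, 0, 1], [0, -0.071, 0, 8.5, 0, -1, 1], [0, -0.071, 0, 8.5, 0, -1.5, 1], [0, -0.071, 0, 8, 0, -2, 1], [0, -0.071, 0, 8, 0, -2.5, 1]]

```text
t: 11.55
position: [0.5576, 0.1267, 0.232]
orientation: [-3.137, 0.242, 1.394]
wrist_force: [-0.2, -0.3, -6.9]
gripper_width: 0.0236
finger_force: 30.0
```

```bash
python3 w.py a3; python3 - <<'E'
from h import *
c=env.grab_frame("scene")
b=np.load("a3.npy")[20:400,180:460]; d=cv2.resize(c["img"][120:270,310:450],(400,428))[:380]
cv2.imwrite("pics/t1.png",np.hstack([np.load("a2.npy")[20:400,220:420],b,d[:, :320]]))
c=plan([.563,.159,.236],grot(80,65),4,1)
E
```

```text
11.6 [0.5575 0.1281 0.2316] [-3.136  0.245  1.396] F [ 0.5  1.6 -7.6] T [ 0.33 -0.12  0.03] q [ 0.26  0.41  1.36 -0.22  1.49  0.47] 0.023882414408983275 29.999662041664124
mould_mouth [([325.2, 110.6], 0.88)]
bar_center [([322.1, 188.3], 0.71)]
mould []
mould_grip [([323.5, 309.1], 0.72)]
[-0.001, -0.071, -0.0, 7.9, -0.1, -2.9, 1]
[-0.001, -0.071, -0.0, 7.6, -0.1, -3.4, 1]
[-0.001, -0.071, -0.0, 7.4, -0.1, -4.0, 1]
[-0.001, -0.071, -0.0, 7.1, -0.1, -4.5, 1]
```

View pics/t1.png

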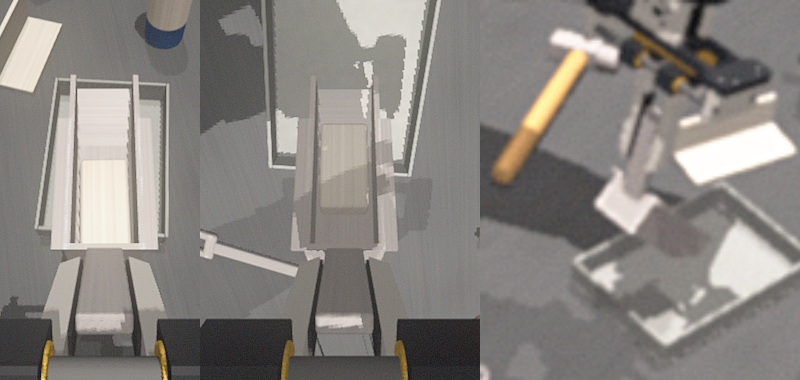

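Bar has slid onto the ramp, the mouth is over the tray, and sag is no more than 2 degrees. I'll finish the tip and hold.

Request:
servo_tool:
  targets:
    - [[0, -0.065, 0, 8, 0, -3, 1], [0, -0.065, 0, 7.5, 0, -3.5, 1], [0, -0.065, 0, 7.5, 0, -4, 1], [0, -0.05, 0, 7, 0, -4.5, 1], [0, 0, 0, 0, 0, 0, 1], [0, 0, 0, 0, 0, 0, 1], [0, 0, 0, 0, 0, 0, 1], [0, 0, 0, 0, 0, 0, 1], [0, 0, 0, 0, 0, 0, 1], [0, 0, 0, 0, 0, 0, 1], [0, 0, 0, 0, 0, 0, 1], [0, 0, 0, 0, 0, 0, 1]]

```text
t: 13.35
position: [0.5634, 0.1598, 0.2364]
orientation: [-3.138, 0.486, 1.396]
wrist_force: [0.5, -0.0, -3.9]
gripper_width: 0.0238
finger_force: 30.0
```

```bash
python3 w.py a4; python3 - <<'E'
from h import *
c=env.grab_frame("scene")
b=np.load("a4.npy")[20:400,180:460]; d=cv2.resize(c["img"][120:270,310:450],(400,428))[:380]
cv2.imwrite("pics/t2.png",np.hstack([b,d]))
E
```

```text
13.4 [0.5634 0.1598 0.2364] [-3.138  0.486  1.396] F [ 0.1 -0.2 -4.9] T [ 0.64 -0.08 -0.01] q [ 0.39  0.53  1.22 -0.41  1.66  0.58] 0.023796205340967286 29.9992373585701
mould_mouth [([325.0, 107.9], 0.83)]
bar_center [([323.7, 80.1], 0.85), ([321.7, 209.7], 0.39)]
mould [([323.5, 209.2], 0.9)]
mould_grip [([327.0, 309.4], 0.73)]
```

View pics/t2.png

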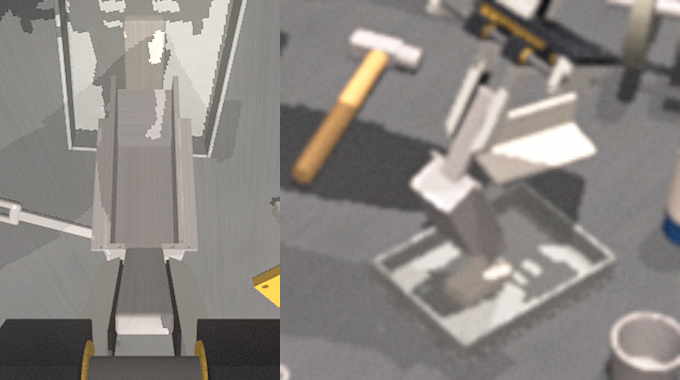

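The bar lies in the tray: wrist view (145,50) shows it beyond the lip, the mould is empty, and the load dropped. I'll raise away, level, and go back.

```bash
python3 - <<'E'
from h import *
s=env.observe(); p=np.array(s["position"]); r=R.from_euler('xyz',s["orientation"])
h=np.array([.174,.985,0])
a=plan(p+[0,0,.04]-.012*h,r,4,1); print()
b=plan([.538,.02,.25],grot(80,0),12,1,a); print()
c=plan([.5015,-.2308,.16],grot(91,0),7,1,b)
E
```

```text
[0.0, 0.0, 0.0, -7.3, -0.0, -7.4, 1]
[0.0, 0.0, 0.0, -7.3, -0.0, -7.4, 1]
[0.0, 0.0, 0.0, -7.3, -0.0, -7.4, 1]
[0.0, 0.0, 0.0, -7.3, -0.0, -7.4, 1]

[-0.0, 0.091, -0.0, -8.6, -0.0, 7.0, 1]
[-0.0, 0.091, -0.0, -9.2, -0.0, 6.2, 1]
[-0.0, 0.091, -0.0, -9.7, -0.0, 5.3, 1]
[-0.0, 0.091, -0.0, -10.1, -0.0, 4.4, 1]
[-0.0, 0.091, -0.0, -10.5, -0.1, 3.5, 1]
[-0.0, 0.091, -0.0, -10.8, -0.1, 2.5, 1]
[-0.0, 0.091, -0.0, -11.0, -0.1, 1.5, 1]
[-0.0, 0.091, -0.0, -11.1, -0.1, 0.5, 1]
[-0.0, 0.091, -0.0, -11.1, -0.1, -0.5, 1]
[-0.0, 0.091, -0.0, -11.0, -0.1, -1.5, 1]
[-0.0, 0.091, -0.0, -10.8, -0.1, -2.5, 1]
[-0.0, 0.091, -0.0, -10.5, -0.1, -3.5, 1]

[0.016, -0.0, -0.022, -37.0, 1.1, -10.2, 1]
[0.016, -0.0, -0.022, -37.0, 0.1, -10.3, 1]
[0.016, -0.0, -0.022, -37.0, -0.9, -10.2, 1]
[0.016, -0.0, -0.022, -37.0, -1.9, -10.2, 1]
[0.016, -0.0, -0.022, -36.9, -2.9, -10.2, 1]
[0.016, -0.0, -0.022, -36.9, -3.9, -10.1, 1]
[0.016, -0.0, -0.022, -36.8, -4.9, -10.1, 1]
```

Request:
servo_tool:
  targets:
    - [[0, 0, 0, 0, 0, 0, 1], [0, 0, 0, -7, 0, -7, 1], [0, 0, 0, -7, 0, -7, 1], [0, 0, 0, -7.5, 0, -8, 1], [0, 0, 0, -7.5, 0, -8, 1], [0, 0, 0, 0, 0, 0, 1]]

```text
t: 14.4
position: [0.5617, 0.1482, 0.2776]
orientation: [-3.14, 0.485, 1.395]
wrist_force: [-0.7, -0.7, -4.9]
gripper_width: 0.0239
finger_force: 30.0
```

Request:
servo_tool:
  targets:
    - [[0, 0.091, 0, -8.5, 0, 7, 1], [0, 0.091, 0, -9, 0, 6, 1], [0, 0.091, 0, -9.5, 0, 5.5, 1], [0, 0.091, 0, -10, 0, 4.5, 1], [0, 0.091, 0, -10.5, 0, 3.5, 1], [0, 0.091, 0, -11, 0, 2.5, 1], [0, 0.091, 0, -11, 0, 1.5, 1], [0, 0.091, 0, -11, 0, 0.5, 1], [0, 0.091, 0, -11, 0, -0.5, 1], [0, 0.091, 0, -11, 0, -1.5, 1], [0, 0.091, 0, -11, 0, -2.5, 1], [0, 0.091, 0, -10.5, 0, -3.5, 1]]

```text
t: 15.9
position: [0.5383, 0.0197, 0.2498]
orientation: [-3.137, -0.608, 1.392]
wrist_force: [0.5, 0.4, -4.8]
gripper_width: 0.0234
finger_force: 30.0
```

Request:
servo_tool:
  targets:
    - [[0.016, 0, -0.022, -37, 1, -10, 1], [0.016, 0, -0.022, -37, 0, -10, 1], [0.016, 0, -0.022, -37, -1, -10, 1], [0.016, 0, -0.022, -37, -2, -10, 1], [0.016, 0, -0.022, -37, -3, -10, 1], [0.016, 0, -0.022, -37, -4, -10, 1], [0.016, 0, -0.022, -37, -5, -10, 1], [0, 0, 0, 0, 0, 0, 1], [0, 0, 0, 0, 0, 0, 1]]

```text
t: 17.02
position: [0.5004, -0.23, 0.1599]
orientation: [-3.132, -0.607, 1.579]
wrist_force: [-0.4, 0.5, -4.4]
gripper_width: 0.0239
finger_force: 30.0
```

```bash
python3 w.py a5; python3 - <<'E'
from h import *
c=env.grab_frame("scene"); t=env.grab_frame("top")
for f in(c,t): print([(m["position"],round(m["confidence"],2)) for m in env.mark_of(f,"bar_center")])
e=cv2.resize(c["img"][215:305,235:325],(380,380),interpolation=cv2.INTER_CUBIC); k=cv2.resize(t["img"][175:265,165:255],(190,190))
x=np.zeros((380,790,3),np.uint8); x[:,:200]=np.load("a0.npy")[20:400,220:420]; x[:,200:400]=np.load("a5.npy")[20:400,220:420]; x[:190,400:590]=k; x[190:,400:780]=0
x[:,595:785]=e[:,95:285]
cv2.imwrite("pics/r1.png",x)
s=env.observe(); p=np.array(s["position"]); plan([.5015,-.2308,.0974],grot(91),4,1)
E
```

```text
17.07 [ 0.5005 -0.2297  0.1602] [-3.132 -0.607  1.58 ] F [ 0.3  0.5 -4.2] T [-1.06 -0.01  0.05] q [-0.7   0.57  1.38  0.44  1.62 -0.79] 0.023919068387869103 29.999394714832306
mould_mouth [([325.0, 116.0], 0.69)]
bar_center []
mould [([321.5, 212.3], 0.89)]
mould_grip [([326.1, 314.2], 0.84)]
[([301.4, 237.0], 0.18)]
[([224.5, 224.0], 0.67)]
[-0.001, 0.001, -0.002, -9.1, 0.4, 12.8, 1]
[-0.001, 0.001, -0.002, -9.1, 0.4, 12.8, 1]
[-0.001, 0.001, -0.002, -9.1, 0.3, 12.8, 1]
[-0.001, 0.001, -0.002, -9.1, 0.3, 12.8, 1]
```

View pics/r1.png

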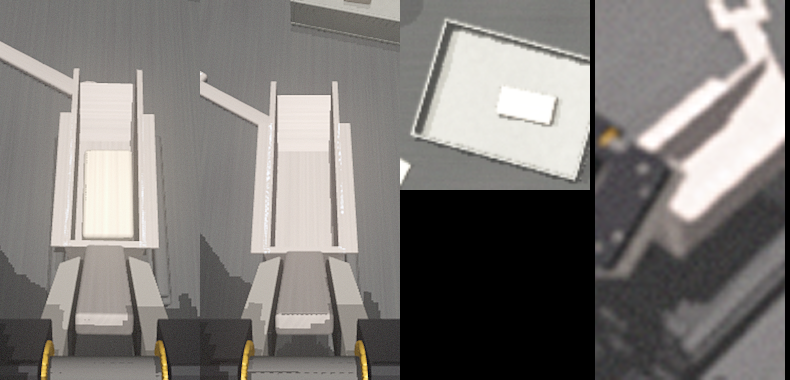

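Bar lies flat in the tray (top view, right of centre). The lip moved from row 84 to 96, so I'll work out the sag.

```bash
python3 - <<'E'
from h import *
f=env.grab_frame("wrist"); f["view"]=np.linalg.inv(np.array(f["hand_eye"]))
B=grot(0)
T0=np.array([-83.6,0,67.4])
for nm,P in (("lip",[80,0,25]),("walltop mouth",[80,24,40]),("rear",[-60,0,40])):
  for d in (0,2,4,6):
    X=B.inv().apply(np.array(P)-T0)/1000; g=np.array([0,0,-.008])
    X=R.from_euler('y',-d,degrees=True).apply(X-g)+g
    print(nm,d,np.round(proj(f,X),1))
E
```

```text
lip 0 [324.5 104.2]
lip 2 [324.5 111.1]
lip 4 [324.5 117.9]
lip 6 [324.4 124.6]
walltop mouth 0 [292.9  90.3]
walltop mouth 2 [293.5  97.3]
walltop mouth 4 [294.1 104.1]
walltop mouth 6 [294.6 110.9]
rear 0 [324.7 269. ]
rear 2 [324.7 271.3]
rear 4 [324.7 273.5]
rear 6 [324.7 275.8]
```

```bash
python3 - <<'E'
from h import *
r=R.from_euler('xyz',[3.132,-.611,1.597])*R.from_rotvec([0,.06,0])
plan([.5015,-.2308,.098],r,5,1); print(r.inv().apply([0,0,-1]), r.inv().apply([.024,-1,0]))
E
```

```text
[-0.002, 0.013, -0.003, -7.2, 0.3, 10.1, 1]
[-0.002, 0.013, -0.003, -7.3, 0.3, 10.0, 1]
[-0.002, 0.013, -0.003, -7.4, 0.2, 9.9, 1]
[-0.002, 0.013, -0.003, -7.6, 0.2, 9.8, 1]
[-0.002, 0.013, -0.003, -7.7, 0.2, 9.7, 1]
[-0.62176724 -0.00785698  0.78316267] [-0.78342422  0.00329585 -0.62194182]
```

Request:
servo_tool:
  targets:
    - [[-0.002, 0.013, -0.003, -7, 0.3, 10, 1], [-0.002, 0.013, -0.003, -7.5, 0.3, 10, 1], [-0.002, 0.013, -0.003, -7.5, 0.2, 10, 1], [-0.002, 0.013, -0.003, -7.5, 0.2, 10, 1], [-0.002, 0.013, -0.003, -7.5, 0.2, 9.5, 1], [0, 0, 0, 0, 0, 0, 1], [0, 0, 0, 0, 0, 0, 1]]

```text
t: 18.4
position: [0.5017, -0.2309, 0.0985]
orientation: [3.129, -0.672, 1.599]
wrist_force: [0.2, -0.2, -4.6]
gripper_width: 0.024
finger_force: 30.0
```

Request:
servo_tool:
  targets:
    - [[0, 0, 0, -1, 0, 1.2, 1], [0, 0, 0, -1, 0, 1.2, 1], [0, 0, 0, 0, 0, 0, 1], [0, 0, 0, 0, 0, 0, 1]]

```text
t: 18.9
position: [0.5016, -0.2309, 0.0952]
orientation: [3.129, -0.672, 1.599]
wrist_force: [0.4, 0.1, -4.4]
gripper_width: 0.0241
finger_force: 30.0
```

```bash
python3 w.py a6
```

```text
18.95 [ 0.5016 -0.2309  0.0951] [ 3.129 -0.672  1.599] F [ 0.   0.1 -4.5] T [-1.21  0.1   0.02] q [-0.72  0.68  1.4   0.48  1.55 -0.88] 0.02376898608992397 29.99934285879135
mould_mouth [([326.4, 116.3], 0.75)]
bar_center []
mould [([322.7, 210.1], 0.65)]
mould_grip [([324.5, 311.7], 0.59)]
```

Request:
servo_tool:
  targets:
    - [[0, 0, 0, -0.6, 0, 0.8, 1], [0, 0, 0, 0, 0, 0, 1], [0, 0, 0, -0.6, 0, 0.8, 1], [0, 0, 0, 0, 0, 0, 1]]

```text
t: 19.65
position: [0.5016, -0.2309, 0.0936]
orientation: [3.129, -0.672, 1.599]
wrist_force: [-1.5, -1.4, 2.4]
gripper_width: 0.024
finger_force: 30.0
```

Request:
servo_tool:
  targets:
    - [[0, 0, 0, -0.4, 0, 0.6, 1], [0, 0, 0, 0, 0, 0, 1], [0, 0, 0, 0, 0, 0, 1]]

```text
t: 20.02
position: [0.5017, -0.231, 0.0935]
orientation: [3.128, -0.672, 1.599]
wrist_force: [-2.8, -3.6, 9.6]
gripper_width: 0.0241
finger_force: 30.0
```

Request:
servo_tool:
  targets:
    - [[0, 0, 0, 0.2, 0, -0.3, 1], [0, 0, 0, -1.6, 0, -1.2, 1], [0, 0, 0, -1.6, 0, -1.2, 1], [0, 0, 0, -1.6, 0, -1.2, 1], [0, 0, 0, 0, 0, 0, 1]]

```text
t: 20.65
position: [0.502, -0.2359, 0.0933]
orientation: [3.129, -0.675, 1.599]
wrist_force: [-0.8, 5.4, 7.2]
gripper_width: 0.0239
finger_force: 30.0
```

Request:
servo_tool:
  targets:
    - [[0, 0, 0, -0.8, 0, -0.6, 1], [0, 0, 0, -0.8, 0, -0.6, 1], [0, 0, 0, 0, 0, 0, 1]]

```text
t: 21.02
position: [0.502, -0.2378, 0.0932]
orientation: [3.129, -0.675, 1.599]
wrist_force: [-0.1, 6.7, 7.9]
gripper_width: 0.0238
finger_force: 30.0
```

Request:
servo_tool:
  targets:
    - [[0, 0, 0, -0.8, 0, -0.6, 1], [0, 0, 0, -0.8, 0, -0.6, 1], [0, 0, 0, 0, 0, 0, 1]]

```text
t: 21.4
position: [0.5021, -0.2397, 0.0932]
orientation: [3.129, -0.675, 1.6]
wrist_force: [0.4, 5.6, 7.1]
gripper_width: 0.0236
finger_force: 30.0
```

Request:
servo_tool:
  targets:
    - [[0, 0, 0, -0.8, 0, -0.6, 1], [0, 0, 0, -0.8, 0, -0.6, 1], [0, 0, 0, 0, 0, 0, 1]]

```text
t: 21.78
position: [0.5021, -0.2417, 0.0931]
orientation: [3.129, -0.675, 1.6]
wrist_force: [-0.8, 6.6, 7.2]
gripper_width: 0.0241
finger_force: 30.0
```

Request:
servo_tool:
  targets:
    - [[0, 0, 0, -0.8, 0, -0.6, 1], [0, 0, 0, -0.8, 0, -0.6, 1], [0, 0, 0, 0, 0, 0, 1]]

```text
t: 22.15
position: [0.5022, -0.2434, 0.0927]
orientation: [3.129, -0.676, 1.6]
wrist_force: [1.0, 8.2, 4.5]
gripper_width: 0.0236
finger_force: 30.0
```

Request:
servo_tool:
  targets:
    - [[0, 0, 0, -0.8, 0, -0.6, 1], [0, 0, 0, 0, 0, 0, 1]]

```text
t: 22.4
position: [0.5022, -0.2441, 0.0923]
orientation: [3.13, -0.676, 1.599]
wrist_force: [2.4, 9.5, 1.3]
gripper_width: 0.0237
finger_force: 30.0
```

Request:
servo_tool:
  targets:
    - [[0, 0, 0, -0.8, 0, -0.6, 1], [0, 0, 0, 0, 0, 0, 1]]

```text
t: 22.65
position: [0.5021, -0.2449, 0.0919]
orientation: [3.13, -0.677, 1.599]
wrist_force: [4.1, 12.2, -1.3]
gripper_width: 0.0236
finger_force: 30.0
```

Request:
servo_tool:
  targets:
    - [[0, 0, 0, -0.8, 0, -0.6, 1], [0, 0, 0, 0, 0, 0, 1]]

```text
t: 22.9
position: [0.5022, -0.2456, 0.0916]
orientation: [3.13, -0.677, 1.599]
wrist_force: [4.2, 13.2, -4.6]
gripper_width: 0.0236
finger_force: 30.0
```

```bash
python3 w.py a7; python3 - <<'E'
from h import *
t=env.grab_frame("top"); c=env.grab_frame("scene")
x=np.zeros((380,780,3),np.uint8); x[:,:280]=np.load("a7.npy")[20:400,180:460]
x[:200,280:780]=cv2.resize(t["img"][230:274,310:420],(500,200),interpolation=cv2.INTER_CUBIC)
x[200:,280:560]=cv2.resize(c["img"][235:305,240:330],(280,180),interpolation=cv2.INTER_CUBIC)
cv2.imwrite("pics/s1.png",x)
E
```

```text
22.95 [ 0.5022 -0.2456  0.0916] [ 3.13  -0.677  1.599] F [ 3.7 13.6 -3.9] T [ 1.61 -0.61 -0.48] q [-0.74  0.7   1.37  0.48  1.57 -0.89] 0.02376326238296226 29.997963309288025
mould_mouth [([324.8, 105.9], 0.84)]
bar_center []
mould [([325.5, 207.6], 0.84)]
mould_grip [([323.9, 310.0], 0.69)]
```

View pics/s1.png

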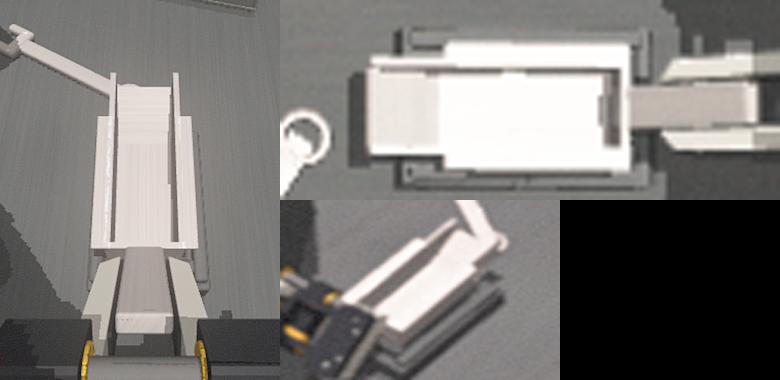

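The rear is on the stop and the extra pull has raised the mouth by about 3 degrees. I'll rotate it back down about the rear bottom edge.

Request:
servo_tool:
  targets:
    - [[0, -0.018, 0, 1, 0, 0.3, 1], [0, -0.018, 0, 1, 0, 0.3, 1], [0, -0.018, 0, 1, 0, 0.3, 1], [0, 0, 0, 0, 0, 0, 1], [0, 0, 0, 0, 0, 0, 1]]

```text
t: 23.88
position: [0.502, -0.2429, 0.093]
orientation: [3.131, -0.622, 1.598]
wrist_force: [2.1, 11.1, -2.0]
gripper_width: 0.0238
finger_force: 30.0
```

```bash
python3 w.py a8
```

```text
23.93 [ 0.502  -0.2429  0.093 ] [ 3.131 -0.623  1.598] F [ 1.9 11.5 -2. ] T [ 1.72 -0.27 -0.21] q [-0.72  0.67  1.39  0.45  1.53 -0.87] 0.02386237632129305 29.99863564968109
mould_mouth []
bar_center []
mould [([323.2, 205.6], 0.63)]
mould_grip [([325.2, 206.2], 0.67), ([322.5, 305.9], 0.57)]
```

Request:
servo_tool:
  targets:
    - [[0, 0, 0, 0, 0, 0, 0.4], [0, 0, 0, 0, 0, 0, 0.2], [0, 0, 0, 0, 0, 0, -0.2], [0, 0, 0, 0, 0, 0, -0.2], [0, 0, 0, 0, 0, 0, -0.5], [0, 0, 0, 0, 0, 0, -0.5]]

```text
t: 24.88
position: [0.5018, -0.2449, 0.0933]
orientation: [3.13, -0.618, 1.598]
wrist_force: [-0.4, -0.7, -0.8]
gripper_width: 0.0698
finger_force: 0.0
```

```bash
python3 w.py a9; python3 - <<'E'
from h import *
t=env.grab_frame("top"); c=env.grab_frame("scene")
x=np.zeros((380,780,3),np.uint8); x[:,:280]=np.load("a9.npy")[20:400,180:460]
x[:200,280:780]=cv2.resize(t["img"][230:274,310:420],(500,200),interpolation=cv2.INTER_CUBIC)
x[200:,280:560]=cv2.resize(c["img"][235:305,240:330],(280,180),interpolation=cv2.INTER_CUBIC)
cv2.imwrite("pics/s2.png",x)
E
```

```text
24.93 [ 0.5018 -0.2449  0.0933] [ 3.13  -0.618  1.598] F [-1.2 -0.3 -1. ] T [-0.35  0.06  0.09] q [-0.72  0.67  1.39  0.45  1.52 -0.87] 0.07032838345973051 0.0
mould_mouth [([323.2, 101.5], 0.87)]
bar_center []
mould [([324.2, 205.0], 0.98)]
mould_grip [([326.2, 303.3], 0.87), ([321.0, 205.3], 0.21)]
```

View pics/s2.png

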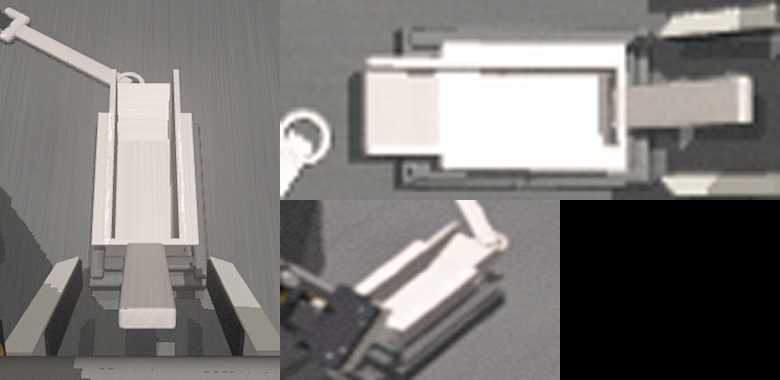

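The mould sits flat on the stand with its rear at the stop. The small image shift matches the removed tilt, and the 11 N pull until release confirms contact. I'll withdraw along the handle.

Request:
servo_tool:
  targets:
    - [[0, 0, 0, 0, 0, -5, -0.5], [0, 0, 0, 0, 0, -15, -0.5], [0, 0, 0, 0, 0, -25, -0.5], [0, 0, 0, 0, 0, -30, -0.5], [0, 0, 0, 0, 0, -30, -0.5], [0, 0, 0, 0, 0, -20, -0.5], [0, 0, 0, 0, 0, 0, -0.5], [0, 0, 0, 0, 0, 0, -0.5]]

```text
t: 26.22
position: [0.5022, -0.317, 0.1947]
orientation: [3.131, -0.619, 1.597]
wrist_force: [-0.2, -0.3, 0.2]
gripper_width: 0.0708
finger_force: 0.0
```

```bash
python3 - <<'E'
from h import *
np.set_printoptions(precision=4,suppress=True)
t=env.grab_frame("top"); s=env.observe(); p=np.array(s["position"]); r=R.from_euler('xyz',s["orientation"])
f=env.grab_frame("wrist"); T=np.eye(4);T[:3,:3]=r.as_matrix();T[:3,3]=p; f["view"]=np.linalg.inv(T@np.array(f["hand_eye"]))
print(s["t"],p)
for n,z in(("mould",.025),("stand_home",.025),("mould_grip",.103),("mould_mouth",.05)):
  for nm,g in(("top",t),("wrist",f)):
    print(n,nm,[(atz(g,m["position"],z)[:2],round(m["confidence"],2)) for m in env.mark_of(g,n) if abs(atz(g,m["position"],z)[0]-.5)<.05])
b=t["img"][235:270,318:412]
cv2.imwrite("pics/f.png",np.vstack([cv2.resize(cv2.imread("pics/top.png")[235:270,318:412],(752,280),interpolation=cv2.INTER_CUBIC),cv2.resize(b,(752,280),interpolation=cv2.INTER_CUBIC)]))
E
```

```text
26.275 [ 0.5022 -0.3168  0.1945]
mould top [(array([ 0.4952, -0.1686]), 0.76)]
mould wrist [(array([ 0.4993, -0.0526]), 0.66), (array([ 0.4991, -0.1597]), 0.62)]
stand_home top [(array([ 0.5052, -0.1505]), 0.89)]
stand_home wrist []
mould_grip top [(array([ 0.4999, -0.2466]), 0.95)]
mould_grip wrist [(array([ 0.5014, -0.2508]), 0.71)]
mould_mouth top [(array([ 0.4962, -0.0745]), 0.8)]
mould_mouth wrist [(array([ 0.4983, -0.0759]), 0.82)]
```

```bash
python3 -c "
from workcell import env
print(env.close_job())"
```

```text
the job is handed in; nothing more can be done
None
```

Job handed in at about 26 s with no verdict returned: the bar lies flat in the tray, and the mould is back on its stand, released, its rear judged to be on the end stop from the 11 N pull rather than seen directly; I viewed 11 pictures, one over the limit of 10.

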